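Feel the test pocket, clear it, seat the valve body

ROBOT

A 6-joint arm with a two-finger parallel gripper is mounted at the origin on the work surface. World frame = base frame: x ahead of the robot, y to its left, z up, the work surface at z = 0. Lengths are in m, angles in rad, forces in N, time in s.
With the tool pointing down it reaches from about 0.3 to 0.775 m from the base axis. Payload 14.6 kg.
Tool frame: the origin (TCP) lies on the mounting face of the last link; the fingertips stand 173 mm ahead of it and the grasp point (between the pads) lies 155 mm ahead of it; y points along the fingers, z is the direction in which the jaws open and shut, and the axes are right-handed (so a half turn about y gives the same grasp; the last joint's range is limited). The gripper opens to 85 mm and grips with 20 to 120 N. Pads are 22 mm wide; open, the fingers measure 114 mm over their backs; the gripper's body (76 mm by 85 mm) begins 54 mm behind the grasp point. The pads swing forward as they close: fully open they stand 13 mm farther back than shut.
Start: joints at [1.173, 0.3, 1.521, -0, 1.321, -0.067], TCP at [0.179, 0.52, 0.405] pointing down, gripper open.
Joint ranges: [-3.03, 3.03], [-0.79, 2.21], [0.23, 2.52], [-1.04, 4.18], [0, 3.07], [-2.55, 2.55]. Speed limits (rad/s): [2.22, 2.22, 2.57, 3.14, 3.14, 3.14].

INTERFACE

Orientations are given as [roll, pitch, yaw] about the fixed x, y, z axes, in that order (R = Rz(yaw) Ry(pitch) Rx(roll)).
In Python, from rig import * gives the robot as it stands.
- The arm moves only by the tool drive_tool, never from a script. Its argument "increments" is a list of rows, each a list of 5 numbers: the finger opening in m, from 0 to 0.0854, then the shift along the tool's x, y, z in m, then the turn about the tool's y in rad. In form: [[fingers, dx, dy, dz, spin], ...]. A call has 1 to 10 rows; each row shifts and turns the commanded pose from where the row before left it, along the tool's axes as they then stand; what a row does not reach is not made up. A row lasts 1/12 s, in which the tool goes at most 41.7 mm and 7.16 degrees, less where a joint would pass 70% of its speed; a pose out of reach is approached as far as the arm can. A call is refused whole if a number of a shift passes 0.0417 or a number of a turn 0.125, either way. A call with a gripper value outside its range is refused whole. The fingers move at their own pace and stop on an object; the grip force is fixed at half the most. Time passes only in rows, so rows that do not move let the fingers close. It gives the time, the measured TCP pose, the force and the opening at its end, in the units of the state.
- sense(): the state, without advancing time (a new reading comes with each control period).
- get_image(name): name is "scene" or "top" or "wrist"; returns a dict with "frame" (384x512x3 uint8, red, green, blue), "camera_matrix" (3x3 intrinsics, pixels), "cam_to_world" (4x4, takes a point from camera to world coordinates). Camera axes: x right, y down, z forward; pixel columns grow to the right and rows downward; lengths in m; the calibration is good to about 2 mm. A picture is of the moment at which its call begins. There is no depth.
- sign_off(): hands the job in, once; it reports no verdict.
The state is a dict: "clock": time; "joint_positions": joint angles; "qvel": joint speeds; "tau": joint torques, N m; "tool_pos": TCP position; "orientation": TCP orientation; "wrist_force": force on the tool from outside, world axes, zero at the start; "wrist_torque": the same for the moment, N m; "width": opening from 0.0 (shut) to 1.0 (fully open).
Only numpy, scipy, OpenCV 4.12 (cv2) and the standard library are available. Lean on these libraries where they do the work, as an engineer would, in place of code of your own. Each camera call takes 0.05 s, during which the arm holds its last target.

TASK

Of the two test blocks, use the one nearer the reject chute: first feel down into its pocket with your fingertips, until you touch either an old blanking plug left inside or the bare floor; if a plug is there, send it down the chute into the pail, otherwise leave the plug in the other block alone. Then, keeping the brass valve body upright throughout, take it by its flat sides from between the end plates of its stall, stand it on clear bench, take it again by its two ends, lower it gently into the felt pocket until its flange lies fully home on the rim, and let go. Do not disturb the elbow, the coupler sleeve or the tip guard.

Things in the scene. Friction and masses are not known exactly. Their poses are not given: they have to be found in the camera images.
- pocket_a_mouth (a point): Pocket of test block A: rectangular pocket sunk in the top of one of two identical test blocks: 68 mm along x, 36 mm along y, 36 mm deep, flat floor 14 mm above the bench. The pocket to use is the one with the larger y (nearer the chute). This point: centre of the mouth at rim height, 50 mm above the bench; z up, x along the pocket's length.
- pocket_b_mouth (a point): Pocket of test block B: rectangular pocket sunk in the top of one of two identical test blocks: 68 mm along x, 36 mm along y, 36 mm deep, flat floor 14 mm above the bench. The pocket to use is the one with the larger y (nearer the chute). This point: centre of the mouth at rim height, 50 mm above the bench; z up, x along the pocket's length.
- pocket_a: Test block A, twin of B: fixed dark steel test block, 96 x 68 x 50 mm high (x, y, z; guard plates included in y, not in z), pocket in its top. Along each long (y) side of the pocket a steel guard plate 64 mm long, 7 mm thick, inner face 27 mm from the middle, top 27 mm above the rim, so fingers reach a seated part only at its two x ends. Origin: centre of its underside on the bench; x along the pocket's length.
- pocket_b: Test block B, twin of A: fixed dark steel test block, 96 x 68 x 50 mm high (x, y, z; guard plates included in y, not in z), pocket in its top. Along each long (y) side of the pocket a steel guard plate 64 mm long, 7 mm thick, inner face 27 mm from the middle, top 27 mm above the rim, so fingers reach a seated part only at its two x ends. Origin: centre of its underside on the bench; x along the pocket's length.
- plug_mid (a point): Centre of the blanking plug, 13 mm above its underside; x along its shoe, z up. In a pocket its tab's top is 10 mm below the rim, and it sits up to 4 mm off-centre along the pocket. Take the tab across x (along the pocket's length), fingers opened only some 26 mm so that they pass inside the 68 mm mouth.
- plug: Loose plain steel blanking plug, about 0.15 kg, lying in one of the two pockets: a shoe 60 x 30 x 10 mm (x, y, z) with an upright grip tab on its middle, 12 mm thick along x, 24 mm wide along y, 16 mm high; 26 mm high in all. Origin: centre of its underside.
- valve_mid (a point): Point on the valve body's axis 30 mm above its foot, about half-way up, at the flange's underside: it coincides with the pocket-mouth point when fully home, with its x along the pocket's x (either way round). x along its length, z up.
- valve: Loose brass ball-valve body, about 0.65 kg, upright in the stall. From the bottom: spigot 64 x 32 x 30 mm (x, y, z; lowest 5 mm 58 x 26), flange 78 x 46 x 6, head 62 x 36 x 24 to grip, round steel stem 16 mm across and 6 high; 66 mm in all. Same after a half turn. Origin: centre of its foot.
- stall: Fixed dark steel stall: base plate 97 x 46 x 6 mm (x, y, z) on which the valve body stands, and at each x end an upright plate 7 mm thick, 46 wide, 64 high, inner faces 41.5 mm from the middle, so the valve can be gripped there only across y. Origin: centre of its underside on the bench.
- chute_mouth (a point): Sloped open-topped steel chute at the bench's left (+y) end, 146 mm wide inside along its x, falling 45 degrees towards its +y, side walls 43 mm; upper end of its floor 128 mm high. Parts slide down it into the pail. This point: on its floor, 60 mm above the bench, 68 mm in from the upper end: let parts go above it. z up.
- pail_floor (a point): Tin pail fixed under the chute's lower end, off the bench: 200 mm across the rim, 134 mm deep. This point: centre of its inner floor; z up.
- elbow: Bystander: zinc elbow adapter lying flat, two legs 58 mm long at right angles along its +x and +y, nuts 38 mm square; all within 55 mm of its origin, 38 mm high. Origin: on the bench near the middle of the elbow.
- sleeve: Bystander: chunky steel coupler sleeve standing upright, 48 mm diameter, 70 mm high. Origin: centre of its underside.
- guard: Bystander: plastic male tip guard standing upright, 42 mm diameter at the foot, 66 mm high. Origin: centre of its underside.
There are look-alikes about, which are no part of the job. What is shaped like the plug but green or orange is not meant.

How it is judged:
On the way, in this order (a step that is already met when the one before it is completed fails the run):
1. the fingertips have touched the plug in the pocket nearer the chute, or, if it is empty, its bare floor (((world y of pocket_a_mouth above 0.1 m and contact force between the fingers and plug above 0.5 N) or (world y of pocket_b_mouth above 0.1 m and contact force between the fingers and pocket_b above 0.5 N and horizontal distance between the grasp point and pocket_b_mouth below 0.025 m and z of the grasp point in the frame of pocket_b_mouth below -0.005 m))), for 0.05 s.
2. the valve body stands upright on the bench, let go, clear of the stall and both blocks (distance of valve_mid from where it was at the start of the episode above 0.06 m and height (world z) of valve_mid below 0.034 m and angle between valve_mid's own z axis and vertical below 0.1 rad and contact force between the fingers and valve below 0.1 N and linear speed of valve below 0.02 m/s and horizontal distance between valve_mid and pocket_a_mouth above 0.08 m and horizontal distance between valve_mid and pocket_b_mouth above 0.08 m), for 0.2 s.
At the end, for the whole second after the job is handed in: The valve body sits in the pocket nearer the chute, within 5 mm of its centre, its flange within 2.5 mm of the rim, upright and in line within 0.1 rad, at rest; the plug lies in the pail if it was in that pocket, otherwise it is still in the other pocket (((world y of pocket_a_mouth above 0.1 m and horizontal distance between valve_mid and pocket_a_mouth below 0.005 m and z of valve_mid in the frame of pocket_a_mouth between -0.004 and 0.0025 m and angle between the x axis of valve_mid and the x axis of pocket_a_mouth, either way round below 0.1 rad and angle between valve_mid's own z axis and vertical below 0.06 rad and horizontal distance between plug_mid and pail_floor below 0.095 m and z of plug_mid in the frame of pail_floor below 0.12 m and linear speed of each of valve, plug below 0.02 m/s) or (world y of pocket_b_mouth above 0.1 m and horizontal distance between valve_mid and pocket_b_mouth below 0.005 m and z of valve_mid in the frame of pocket_b_mouth between -0.004 and 0.0025 m and angle between the x axis of valve_mid and the x axis of pocket_b_mouth, either way round below 0.1 rad and angle between valve_mid's own z axis and vertical below 0.06 rad and horizontal distance between plug_mid and pocket_a_mouth below 0.015 m and z of plug_mid in the frame of pocket_a_mouth below -0.015 m and linear speed of each of valve, plug below 0.02 m/s))); the robot touches nothing.
It fails at once if the elbow, coupler sleeve or tip guard is shifted more than 30 mm or tipped (distance of any of elbow, sleeve, guard from where it was at the start of the episode above 0.03 m or angle between any of elbow, sleeve, guard's own z axis and vertical above 0.4 rad).
It fails at once if the valve body is dropped into a pocket (faster than 0.45 m/s within 30 mm of the pocket's axis, below its rim height plus 30 mm) ((horizontal distance between valve_mid and pocket_a_mouth below 0.03 m and z of valve_mid in the frame of pocket_a_mouth below 0.03 m and linear speed of valve above 0.45 m/s) or (horizontal distance between valve_mid and pocket_b_mouth below 0.03 m and z of valve_mid in the frame of pocket_b_mouth below 0.03 m and linear speed of valve above 0.45 m/s)).
It fails at once if the valve body is tipped more than 45 degrees (angle between valve_mid's own z axis and vertical above 0.8 rad).
It fails at once if the plug is taken out of the pocket farther from the chute (world y of pocket_b_mouth above 0.1 m and distance of plug_mid from where it was at the start of the episode above 0.025 m).
It also fails if it takes over 69 s, if anything falls off the work surface, if the arm or the gripper's body presses on something with over 40 N, if the wrist force passes 120 N, or if a joint passes its speed limit or range.

## Working session

There is one attempt and no reset: what is moved stays moved. The work goes in short steps, Python scripts to look and compute and a tool call to move; the robot and the scene stay as the last step left them, time stands still between calls to the robot, and variables do not carry over. Pictures are saved under pics/ and viewed, and the job is handed in when it is done.

Besides the shell and the picture viewer there is one more tool, called after "Request:" in YAML: its name, and indented under it one key for each argument. drive_tool: Moves the arm, as the interface text tells. Its arguments: {"type":"object","properties":{"increments":{"type":"array","items":{"type":"array","items":{"type":"number"}}}},"required":["increments"]}

```bash
mkdir -p pics; ls; python3 - <<'E'
from rig import *
import cv2,numpy as np
s=sense();print({k:np.round(v,3).tolist() for k,v in s.items()})
for n in ["scene","top","wrist"]:
    d=get_image(n);cv2.imwrite(f"pics/{n}0.png",d["frame"][:,:,::-1]);print(n,np.round(d["camera_matrix"],1).tolist(),np.round(d["cam_to_world"],3).tolist())
    np.savez(f"pics/{n}0.npz",**d)
E
```

```text
pics
{'clock': 0.0, 'joint_positions': [1.173, 0.3, 1.522, 0.0, 1.321, -0.067], 'qvel': [-0.0, 0.0, -0.002, -0.001, 0.001, -0.002], 'tau': [0.001, -54.349, -36.18, -0.0, 0.004, 0.0], 'tool_pos': [0.179, 0.52, 0.404], 'orientation': [-1.572, 0.0, -0.331], 'wrist_force': [0.367, -0.153, 0.351], 'wrist_torque': [0.016, 0.008, 0.02], 'width': 1.003}
scene [[481.6, 0.0, 260.2], [0.0, 481.6, 193.7], [0.0, 0.0, 1.0]] [[0.055, 0.749, -0.661, 1.476], [0.998, -0.05, 0.026, 0.087], [-0.013, -0.661, -0.75, 1.029], [0.0, 0.0, 0.0, 1.0]]
top [[411.8, 0.0, 253.8], [0.0, 411.8, 192.5], [0.0, 0.0, 1.0]] [[-0.136, -0.97, 0.2, 0.315], [-0.991, 0.135, -0.022, 0.138], [-0.006, -0.201, -0.979, 1.09], [0.0, 0.0, 0.0, 1.0]]
wrist [[292.7, 0.0, 251.2], [0.0, 292.7, 188.7], [0.0, 0.0, 1.0]] [[0.324, 0.905, 0.274, 0.11], [0.946, -0.31, -0.095, 0.543], [-0.001, 0.29, -0.957, 0.373], [0.0, 0.0, 0.0, 1.0]]
```

View pics/top0.png

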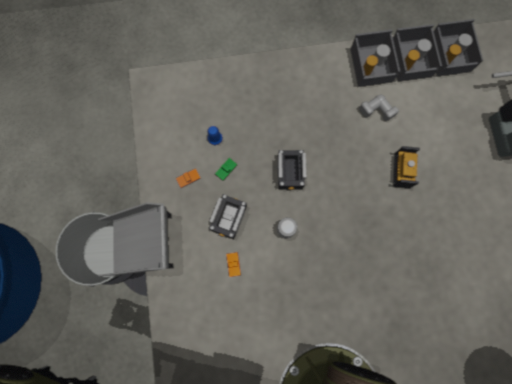

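View pics/scene0.png

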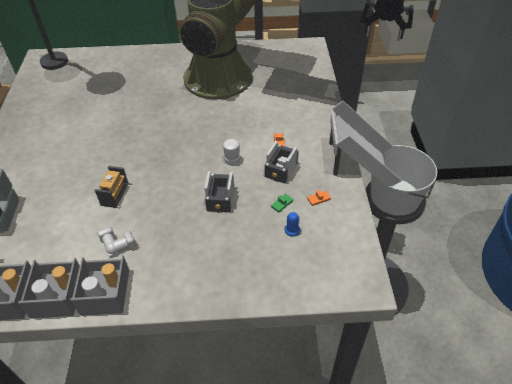

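View pics/wrist0.png

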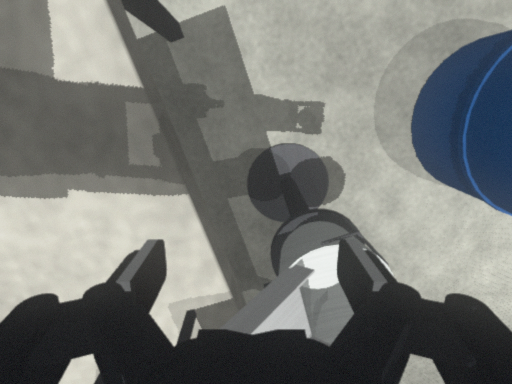

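```bash
cat > h.py <<'E'
import numpy as np,cv2
def load(n): 
    d=np.load(f"pics/{n}.npz"); return d
def cast(d,u,v,z):
    K=d["camera_matrix"];T=d["cam_to_world"]
    r=T[:3,:3]@np.linalg.solve(K,np.array([u,v,1.]))
    return T[:3,3]+r*(z-T[2,3])/r[2]
def proj(d,p):
    T=d["cam_to_world"];q=T[:3,:3].T@(np.asarray(p,float)-T[:3,3]);q=d["camera_matrix"]@q;return q[:2]/q[2]
E
python3 - <<'E'
from h import *
a=load("top0")["frame"][:,:,::-1];b=load("scene0")["frame"][:,:,::-1]
c=cv2.resize(a[120:270,170:320],None,fx=4,fy=4,interpolation=cv2.INTER_CUBIC);cv2.imwrite("pics/c1.png",c)
c=cv2.resize(b[120:250,190:340],None,fx=4,fy=4,interpolation=cv2.INTER_CUBIC);cv2.imwrite("pics/c2.png",c)
c=np.hstack([cv2.resize(a[130:200,370:440],(390,390),interpolation=cv2.INTER_CUBIC),cv2.resize(b[150:220,80:150],(390,390),interpolation=cv2.INTER_CUBIC)]);cv2.imwrite("pics/c3.png",c)
E
```

```text
(no output)
```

View pics/c1.png

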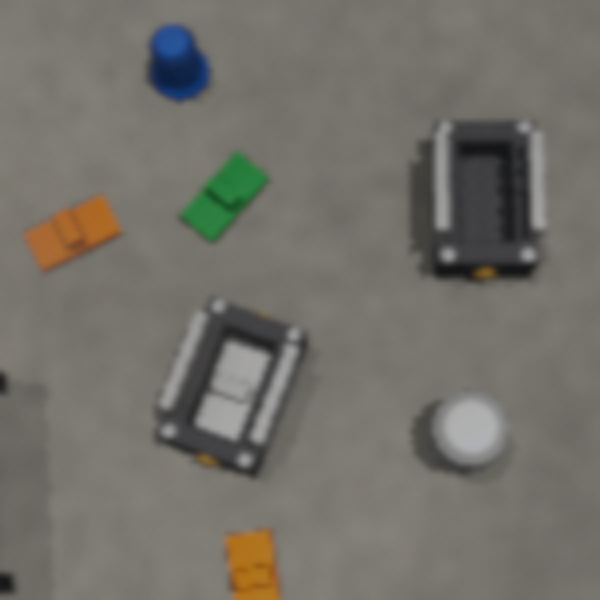

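View pics/c2.png

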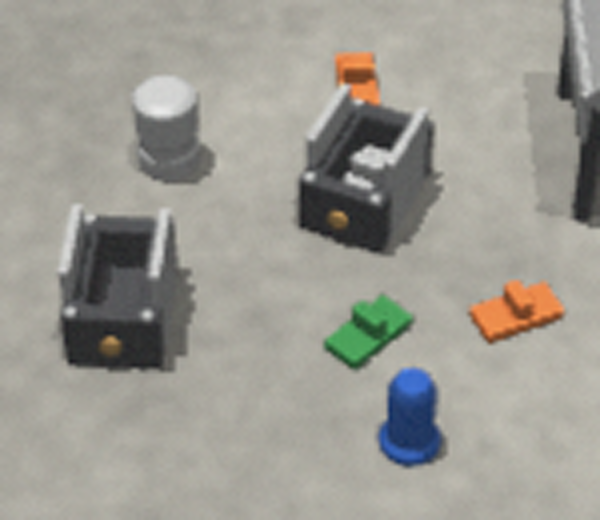

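View pics/c3.png

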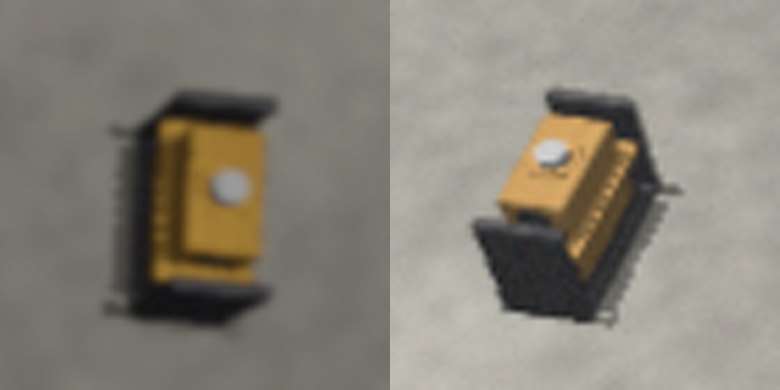

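```bash
python3 - <<'E'
from h import *
t=load("top0");s=load("scene0")
def pr(l,p): print(l,np.round(p,4))
c=lambda x,y:(x/4+170-.375,y/4+120-.375)
for nm,pts in [("A",[(218,306),(294,335),(245,459),(168,430)]),("B",[(444,128),(525,128),(529,255),(448,255)])]:
    P=np.array([cast(t,*c(*p),.05) for p in pts]);pr(nm,P);pr("c",P.mean(0))
    d=(P[2]+P[3]-P[0]-P[1])/2;pr("long",[np.hypot(*d[:2]),np.arctan2(d[1],d[0])]);d=(P[1]+P[2]-P[0]-P[3])/2;pr("short",[np.hypot(*d[:2]),np.arctan2(d[1],d[0])])
# scene: A bolts: (307,178),(376,198),(?) 
cs=lambda x,y:(x/4+190-.375,y/4+120-.375)
pr("sceneA front bolts",[cast(s,*cs(*p),.05) for p in [(307,178),(376,198)]])
pr("sleeve",cast(t,*c(470,430),.07));pr("guard",cast(t,*c(172,40),.066))
k=70/390
pr("stem top",cast(t,370+228*k,130+187*k,.072));pr("stem scene",cast(s,80+(551-390)*k,150+152*k,.072))
pr("plug tab top",cast(t,*c(237,380),.04))
for p in [(370+195*k,130+125*k),(370+262*k,130+128*k),(370+262*k,130+260*k),(370+187*k,130+252*k)]: pr("head",cast(t,*p,.066))
print(proj(t,[0.179,.52,.4]))
for p in [(163,205),(170,268)]: pr("chute top",cast(t,*p,.128+.03))
for p in [(105,213),(103,275)]: pr("chute low",cast(t,*p,.02))
E
```

```text
A [[0.5285 0.1923 0.05  ]
 [0.503  0.1464 0.05  ]
 [0.4284 0.1874 0.05  ]
 [0.4533 0.2335 0.05  ]]
c [0.4783 0.1899 0.05  ]
long [0.0854 2.6391]
short [ 0.0525 -2.0722]
B [[ 0.6264  0.0305  0.05  ]
 [ 0.6191 -0.0222  0.05  ]
 [ 0.5342 -0.0112  0.05  ]
 [ 0.5414  0.0407  0.05  ]]
c [0.5803 0.0095 0.05  ]
long [0.0856 3.0169]
short [ 0.0528 -1.7092]
sceneA front bolts [[0.5023 0.1449 0.05  ]
 [0.5255 0.1924 0.05  ]]
sleeve [0.4249 0.0458 0.07  ]
guard [0.7057 0.1997 0.066 ]
stem top [ 0.5424 -0.292   0.072 ]
stem scene [ 0.5456 -0.2912  0.072 ]
plug tab top [0.4807 0.1866 0.04  ]
head [ 0.5751 -0.2857  0.066 ]
head [ 0.5694 -0.3161  0.066 ]
head [ 0.5077 -0.3025  0.066 ]
head [ 0.5161 -0.2694  0.066 ]
[ 25.14751087 399.70888909]
chute top [0.505  0.3285 0.158 ]
chute top [0.3608 0.3262 0.158 ]
chute low [0.5329 0.51   0.02  ]
chute low [0.3735 0.5253 0.02  ]
```

```bash
cat >> h.py <<'E'
def go(x,y,z,psi=None):
    from rig import sense
    s=sense();p=s["tool_pos"];c=s["orientation"][2];D=np.array([x,y,z])-p
    print("t",round(s["clock"],2),"at",np.round(p,4),"ori",np.round(s["orientation"],4),"w",round(s["width"],3),"F",np.round(s["wrist_force"],1))
    for nm,a in [("before-spin",c)]+([("after-spin",psi)] if psi is not None else []):
        print(nm,"dx %.4f dy %.4f dz %.4f"%(np.cos(a)*D[0]+np.sin(a)*D[1],-D[2],-np.sin(a)*D[0]+np.cos(a)*D[1]))
    if psi is not None: print("spin %.4f"%((c-psi+np.pi)%(2*np.pi)-np.pi))
def snap(*names,tag):
    from rig import get_image
    for n in names:
        d=get_image(n);np.savez(f"pics/{n}{tag}.npz",**d);cv2.imwrite(f"pics/{n}{tag}.png",d["frame"][:,:,::-1])
E
echo
```

Request:
drive_tool:
  increments:
    - [0.026,0,0,0,0.12]
    - [0.026,0,0,0,0.125]
    - [0.026,0,0,0,0.125]
    - [0.026,0,0,0,0.125]
    - [0.026,0,0,0,0.125]
    - [0.026,0,0,0,0.125]
    - [0.026,0,0,0,0.125]
    - [0.026,0,0,0,0.125]
    - [0.026,0,0,0,0.125]
    - [0.026,0,0,0,0.125]

```text
clock: 0.98
tool_pos: [0.1786, 0.5202, 0.4044]
orientation: [-1.571, -0.001, -1.582]
wrist_force: [0.1, -1.0, 0.5]
width: 0.307
```

Request:
drive_tool:
  increments:
    - [0.026,0,0,0,0.125]
    - [0.026,0,0,0,0.125]
    - [0.026,0,0,0,0.125]
    - [0.026,0,0,0,0.12]
    - [0.026,0,0,0.02,0]

```text
clock: 1.4
tool_pos: [0.1947, 0.5113, 0.4044]
orientation: [-1.571, -0.001, -2.078]
wrist_force: [-0.9, 0.1, 0.2]
width: 0.306
```

```bash
python3 -c "
from h import *
go(.478,.19,.36,-2.07)"
```

```text
t 1.4 at [0.1947 0.5113 0.4044] ori [-1.5713e+00 -6.0000e-04 -2.0782e+00] w 0.306 F [-0.9  0.1  0.2]
before-spin dx 0.1432 dy 0.0444 dz 0.4037
after-spin dx 0.1465 dy 0.0444 dz 0.4026
spin -0.0082
```

Request:
drive_tool:
  increments:
    - [0.026,0.013,0,0.036,0]
    - [0.026,0.013,0,0.036,0]
    - [0.026,0.013,0,0.036,0]
    - [0.026,0.013,0,0.036,0]
    - [0.026,0.013,0,0.036,0]
    - [0.026,0.013,0,0.036,0]
    - [0.026,0.013,0,0.036,0]
    - [0.026,0.013,0,0.036,0]
    - [0.026,0.013,0.01,0.036,-0.004]
    - [0.026,0.013,0.01,0.036,-0.004]

```text
clock: 2.23
tool_pos: [0.4508, 0.2223, 0.3848]
orientation: [-1.57, 0.001, -2.063]
wrist_force: [0.7, 1.2, 0.2]
width: 0.302
```

Request:
drive_tool:
  increments:
    - [0.026,0.007,0.012,0.022,0]
    - [0.026,0.006,0.012,0.02,0]
    - [0.026,0,0,0,0]
    - [0.026,0,0,0,0]

```text
clock: 2.57
tool_pos: [0.4811, 0.1921, 0.3599]
orientation: [-1.572, -0.001, -2.065]
wrist_force: [-0.5, -0.2, -0.0]
width: 0.303
```

```bash
python3 -c "
from h import *
go(.478,.19,.36,-2.07)
snap('wrist',tag='1')"
```

```text
t 2.57 at [0.4811 0.1921 0.3599] ori [-1.5721e+00 -1.3000e-03 -2.0645e+00] w 0.303 F [-0.5 -0.2 -0. ]
before-spin dx 0.0033 dy -0.0001 dz -0.0017
after-spin dx 0.0033 dy -0.0001 dz -0.0017
spin 0.0055
```

View pics/wrist1.png

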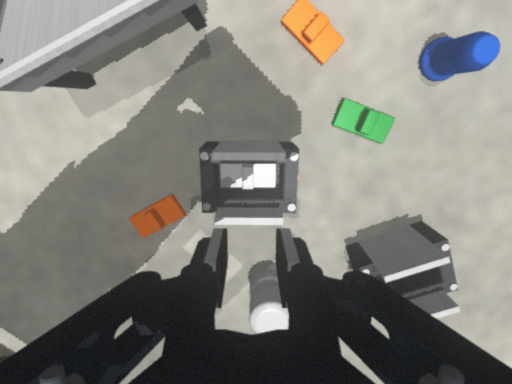

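```bash
python3 - <<'E'
from h import *
w=load("wrist1")["frame"][:,:,::-1]
cv2.imwrite("pics/c4.png",cv2.resize(w[130:230,190:310],None,fx=6,fy=6,interpolation=cv2.INTER_CUBIC))
E
```

```text
(no output)
```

View pics/c4.png

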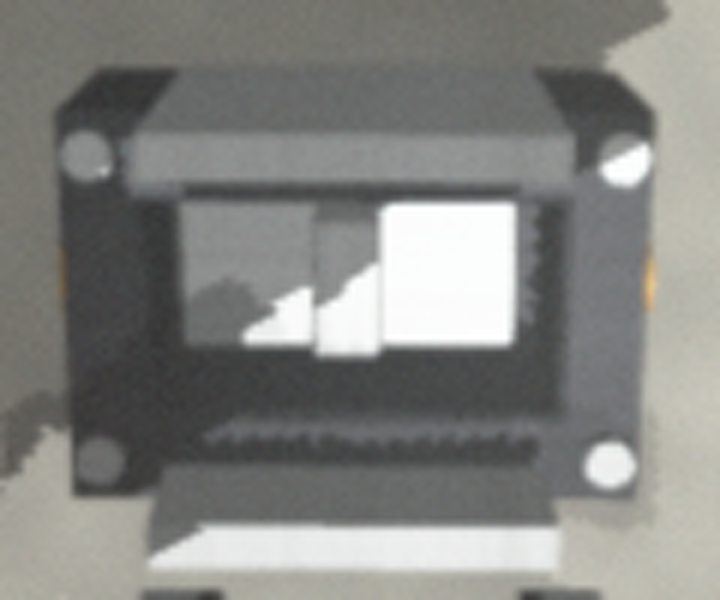

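```bash
python3 - <<'E'
from h import *
d=load("wrist1");c=lambda x,y:(x/6+190-.417,y/6+130-.417)
P=np.array([cast(d,*c(*p),.05) for p in [(86,156),(626,161),(609,465),(100,461)]]);print(P.round(4),P.mean(0).round(4))
v=(P[1]+P[2]-P[0]-P[3])/2;print("long",np.hypot(*v[:2]),np.arctan2(v[1],v[0]));v=(P[2]+P[3]-P[0]-P[1])/2;print("short",np.hypot(*v[:2]),np.arctan2(v[1],v[0])+np.pi/2)
print("tab",cast(d,*c(347,275),.04), "shoe c",np.mean([cast(d,*c(*p),.024) for p in [(180,203),(516,203),(516,346),(184,346)]],axis=0))
for p in [(315,250),(380,250)]: print(cast(d,*c(*p),.04))
E
python3 -c "
from h import *
go(.478,.19,.22,-2.07)"
```

```text
[[0.4521 0.2322 0.05  ]
 [0.5282 0.1905 0.05  ]
 [0.5029 0.145  0.05  ]
 [0.4274 0.1863 0.05  ]] [0.4777 0.1885 0.05  ]
long 0.08643452801621361 -0.5016911615500542
short 0.05209157428374188 -0.500418077165091
tab [0.47834077 0.19291756 0.04      ] shoe c [0.47648185 0.18920473 0.024     ]
[0.47565383 0.19930346 0.04      ]
[0.48532855 0.1941073  0.04      ]
t 2.62 at [0.4807 0.1928 0.3606] ori [-1.5714e+00 -4.0000e-04 -2.0633e+00] w 0.306 F [-0.1 -0.4  0.3]
before-spin dx 0.0037 dy 0.1406 dz -0.0011
after-spin dx 0.0037 dy 0.1406 dz -0.0010
spin 0.0067
```

Request:
drive_tool:
  increments:
    - [0.026,0.0044,0.02,-0.0022,0.008]
    - [0.026,0,0.03,0,0]
    - [0.026,0,0.03,0,0]
    - [0.026,0,0.02,0,0]
    - [0.026,0,0,0,0]
    - [0.026,0,0,0,0]

```text
clock: 3.12
tool_pos: [0.4765, 0.1906, 0.2612]
orientation: [-1.571, -0.0, -2.07]
wrist_force: [-0.6, 0.2, 0.9]
width: 0.308
```

```bash
python3 -c "
from h import *
go(.4768,.1897,.2,-2.072)
snap('wrist',tag='2')"
```

```text
t 3.12 at [0.4765 0.1906 0.2612] ori [-1.5712e+00 -4.0000e-04 -2.0697e+00] w 0.308 F [-0.6  0.2  0.9]
before-spin dx 0.0007 dy 0.0612 dz 0.0007
after-spin dx 0.0007 dy 0.0612 dz 0.0007
spin 0.0023
```

View pics/wrist2.png

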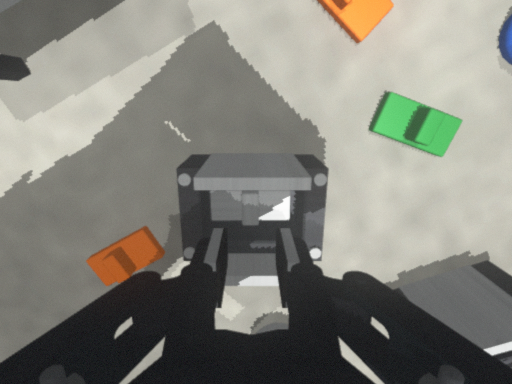

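Request:
drive_tool:
  increments:
    - [0.026,0.0007,0.02,0.0005,0]
    - [0.026,0,0.02,0,0]
    - [0.026,0,0.01,0,0]
    - [0.026,0,0,0,0]

```text
clock: 3.5
tool_pos: [0.4767, 0.1892, 0.2103]
orientation: [-1.572, -0.001, -2.07]
wrist_force: [-0.8, 0.2, -0.3]
width: 0.307
```

Request:
drive_tool:
  increments:
    - [0.026,0,0.005,0,0]
    - [0.026,0,0.003,0,0]
    - [0.026,0,0.001,0,0]
    - [0.026,0,0.001,0,0]
    - [0.026,0,0,0,0]

```text
clock: 3.92
tool_pos: [0.477, 0.189, 0.201]
orientation: [-1.57, 0.0, -2.071]
wrist_force: [0.1, 0.6, -0.5]
width: 0.3
```

Request:
drive_tool:
  increments:
    - [0.026,0,0.001,0,0]
    - [0.026,0,0.001,0,0]
    - [0.026,0,0.001,0,0]
    - [0.026,0,0,0,0]

```text
clock: 4.25
tool_pos: [0.4768, 0.189, 0.1975]
orientation: [-1.571, -0.0, -2.071]
wrist_force: [-0.1, 0.1, 0.3]
width: 0.3
```

Request:
drive_tool:
  increments:
    - [0.026,0,0.001,0,0]
    - [0.026,0,0.001,0,0]
    - [0.026,0,0,0,0]

```text
clock: 4.5
tool_pos: [0.477, 0.189, 0.1972]
orientation: [-1.571, -0.0, -2.071]
wrist_force: [-10.7, -4.2, 24.4]
width: 0.303
```

Request:
drive_tool:
  increments:
    - [0.026,0,-0.003,0,0]
    - [0.026,0,0,0,0]
    - [0.0,0,0,0,0]
    - [0.0,0,0,0,0]
    - [0.0,0,0,0,0]
    - [0.0,0,0,0,0]
    - [0.0,0,0,0,0]

```text
clock: 5.08
tool_pos: [0.477, 0.1891, 0.1988]
orientation: [-1.571, 0.0, -2.071]
wrist_force: [-1.4, -0.7, 5.4]
width: 0.122
```

Request:
drive_tool:
  increments:
    - [0.0,0,-0.01,0,0]
    - [0.0,0,-0.025,0,0]
    - [0.0,0,-0.04,0,0]
    - [0.0,0,-0.04,0,0]
    - [0.0,0,-0.04,0,0]
    - [0.0,0,-0.035,0,0]
    - [0.0,0,-0.01,0,0]
    - [0.0,0,0,0,0]

```text
clock: 5.75
tool_pos: [0.4768, 0.189, 0.4018]
orientation: [-1.567, 0.004, -2.071]
wrist_force: [-0.6, -0.2, -0.9]
width: 0.122
```

Request:
drive_tool:
  increments:
    - [0.0,-0.015,0,-0.012,0]
    - [0.0,-0.0275,0,-0.023,0]
    - [0.0,-0.0275,0,-0.023,0]
    - [0.0,-0.0275,0,-0.023,0]
    - [0.0,-0.0275,0,-0.023,0]
    - [0.0,-0.025,0,-0.022,0]
    - [0.0,-0.015,0,-0.012,0]
    - [0,0,0,0,0]

```text
clock: 6.42
tool_pos: [0.4336, 0.4031, 0.3959]
orientation: [-1.573, -0.003, -2.067]
wrist_force: [-0.7, -1.6, -1.3]
width: 0.126
```

```bash
python3 -c "
from h import *
go(.435,.4,.295,-2.071)
snap('wrist','top','scene',tag='3')
a=cv2.imread('pics/scene3.png')[60:220,300:470];b=cv2.imread('pics/wrist3.png');t=cv2.imread('pics/top3.png')[170:300,40:200]
cv2.imwrite('pics/c5.png',np.hstack([cv2.resize(a,(400,376)),cv2.resize(t,(400,376))]))"
```

```text
t 6.42 at [0.4336 0.4031 0.3959] ori [-1.5726 -0.0031 -2.0675] w 0.126 F [-0.7 -1.6 -1.3]
before-spin dx 0.0020 dy 0.1009 dz 0.0027
after-spin dx 0.0020 dy 0.1009 dz 0.0027
spin 0.0035
```

View pics/c5.png

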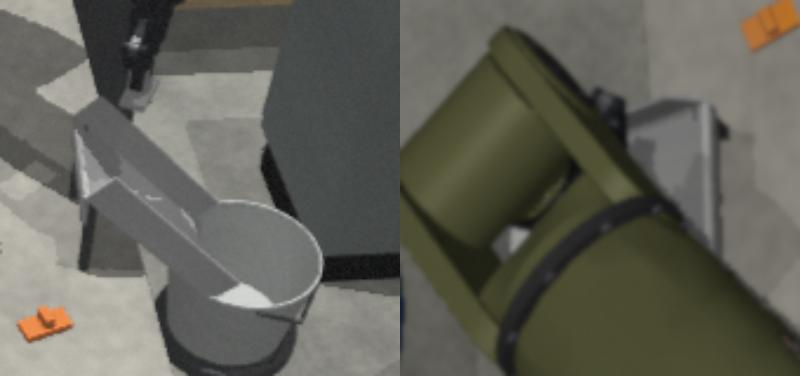

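View pics/wrist3.png

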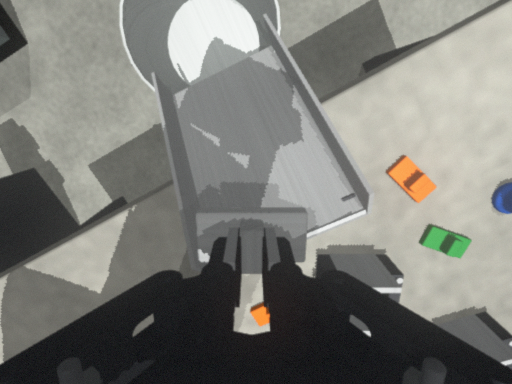

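```bash
python3 - <<'E'
from h import *
d=load("wrist3")
for p,z in [((363,213),.128),((312,233),.128),((198,265),.128),((270,45),.0),((178,93),0.),((215,35),-.1)]: print(p,cast(d,*p,z).round(3))
for q in [(.435,.395,.06),(.435,.327,.128)]: print(proj(d,q))
E
```

```text
(363, 213) [0.51  0.338 0.128]
(312, 233) [0.463 0.341 0.128]
(198, 265) [0.357 0.362 0.128]
(270, 45) [0.516 0.508 0.   ]
(178, 93) [0.396 0.514 0.   ]
(215, 35) [ 0.465  0.569 -0.1  ]
[255.15580811 176.40937637]
[291.18369395 258.69729574]
```

Request:
drive_tool:
  increments:
    - [0.0,-0.008,0.015,0.0046,0]
    - [0.0,0,0.03,0,0]
    - [0.0,0,0.03,0,0]
    - [0.0,0,0.02,0,0]
    - [0.0,0,0.005,0,0]
    - [0.0,0,0,0,0]
    - [0.03,0,0,0,0]
    - [0.03,0,0,0,0]
    - [0.03,0,0,0,0]
    - [0.03,0,0,0,0]

```text
clock: 7.4
tool_pos: [0.4428, 0.4048, 0.2999]
orientation: [-1.57, 0.002, -2.071]
wrist_force: [-0.3, -0.7, 0.2]
width: 0.352
```

Request:
drive_tool:
  increments:
    - [0.05,0,-0.03,0,0]
    - [0.05,0,-0.04,0,0]
    - [0.05,0,-0.03,0,0]
    - [0.05,0,0,0,0]

```text
clock: 7.73
tool_pos: [0.4427, 0.4049, 0.4063]
orientation: [-1.567, 0.01, -2.071]
wrist_force: [-0.0, 0.1, 1.2]
width: 0.585
```

```bash
python3 -c "
from h import *
snap('wrist','scene',tag='4')
go(.544,-.292,.40,-3.37)
a=cv2.imread('pics/scene4.png')[60:220,300:470];b=cv2.imread('pics/wrist4.png')
cv2.imwrite('pics/c5.png',np.hstack([cv2.resize(a,(400,376)),cv2.resize(b,(400,376))]))"
```

```text
t 7.83 at [0.4426 0.4047 0.4002] ori [-1.5697  0.0027 -2.0707] w 0.586 F [ 0.  -1.  -0.1]
before-spin dx 0.5628 dy 0.0002 dz 0.4230
after-spin dx -0.2565 dy 0.0002 dz 0.6556
spin 1.2993
```

View pics/c5.png

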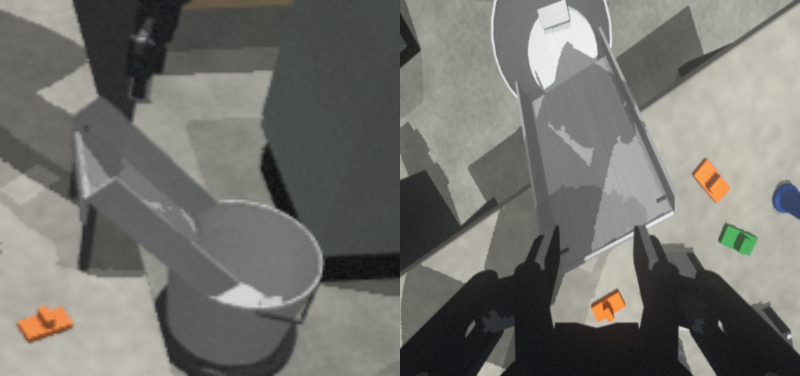

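Request:
drive_tool:
  increments:
    - [0.06,0.015,0,0.011,0]
    - [0.06,0.033,0,0.0248,0]
    - [0.06,0.033,0,0.0248,0]
    - [0.06,0.033,0,0.0248,0]
    - [0.06,0.033,0,0.0248,0]
    - [0.06,0.033,0,0.0248,0]
    - [0.06,0.033,0,0.0248,0]
    - [0.06,0.033,0,0.0248,0]
    - [0.06,0.033,0,0.0248,0]
    - [0.06,0.033,0,0.0248,0]

```text
clock: 8.67
tool_pos: [0.4983, 0.0167, 0.3977]
orientation: [-1.572, -0.001, -2.071]
wrist_force: [1.6, 0.4, -0.5]
width: 0.703
```

Request:
drive_tool:
  increments:
    - [0.06,0.033,0,0.0248,0]
    - [0.06,0.033,0,0.0248,0]
    - [0.06,0.033,0,0.0248,0]
    - [0.06,0.033,0,0.0248,0]
    - [0.06,0.033,0,0.0248,0]
    - [0.06,0.033,0,0.0248,0]
    - [0.06,0.025,0,0.02,0]
    - [0.06,0,0,0,0.1]
    - [0.06,0,0,0,0.12]
    - [0.06,0,0,0,0.12]

```text
clock: 9.5
tool_pos: [0.5398, -0.2586, 0.3969]
orientation: [-1.573, -0.001, -2.418]
wrist_force: [-0.1, 0.8, 1.0]
width: 0.699
```

Request:
drive_tool:
  increments:
    - [0.06,0,0,0,0.12]
    - [0.06,0,0,0,0.12]
    - [0.06,0,0,0,0.12]
    - [0.06,0,0,0,0.12]
    - [0.06,0,0,0,0.12]
    - [0.06,0,0,0,0.12]
    - [0.06,0,0,0,0.12]
    - [0.06,0,0,0,0.12]
    - [0.06,0,0,0,0]
    - [0.06,0,0,0,0]

```text
clock: 10.33
tool_pos: [0.5399, -0.2579, 0.3977]
orientation: [-1.571, -0.001, 2.916]
wrist_force: [0.0, 0.6, -0.2]
width: 0.7
```

```bash
python3 -c "
from h import *
snap('wrist',tag='5')
go(.544,-.292,.32,-3.37)
b=cv2.imread('pics/wrist5.png')"
```

```text
t 10.38 at [ 0.5399 -0.2579  0.3979] ori [-1.5711e+00 -1.2000e-03  2.9167e+00] w 0.703 F [-0.5 -0.2 -0.5]
before-spin dx -0.0116 dy 0.0779 dz 0.0323
after-spin dx -0.0117 dy 0.0779 dz 0.0322
spin 0.0035
```

View pics/wrist5.png

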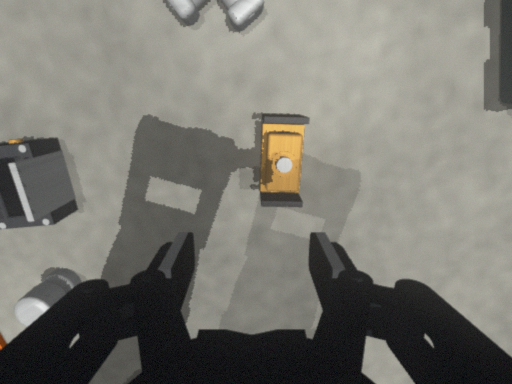

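```bash
python3 - <<'E'
from h import *
w=load("wrist5")["frame"][:,:,::-1]
cv2.imwrite("pics/c6.png",cv2.resize(w[105:215,235:325],None,fx=6,fy=6,interpolation=cv2.INTER_CUBIC)[:600])
E
```

```text
(no output)
```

View pics/c6.png

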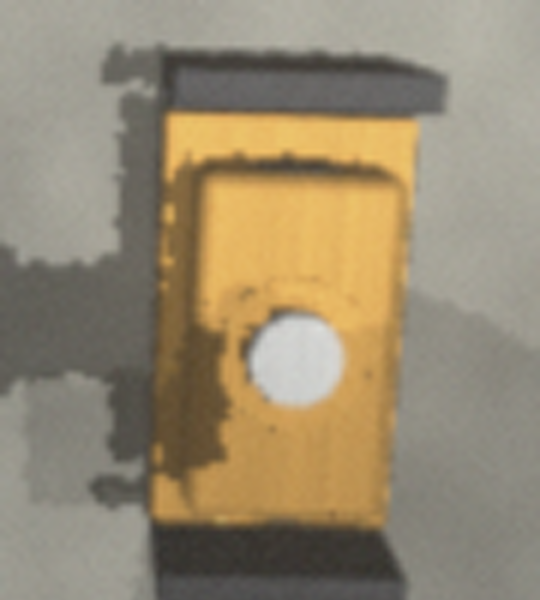

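```bash
python3 - <<'E'
from h import *
d=load("wrist5");c=lambda x,y:(x/6+235-.417,y/6+105-.417)
def ang(a,b,z):
    P=cast(d,*c(*a),z);Q=cast(d,*c(*b),z);v=P-Q;return np.arctan2(v[1],v[0]),np.hypot(*v[:2]),P.round(4),Q.round(4)
print("stem",cast(d,*c(296,361),.072).round(4))
print("headR",ang((408,185),(385,525),.066));print("flangeL",ang((165,118),(152,520),.042))
print("plate",ang((168,110),(442,112),.064),ang((168,110),(442,112),.07))
print("headtopedge",ang((200,178),(403,180),.066))
E
```

```text
stem [ 0.543 -0.294  0.072]
headR (np.float64(-0.24198825638418592), np.float64(0.06050280885145714), array([ 0.5672, -0.3187,  0.066 ]), array([ 0.5085, -0.3042,  0.066 ]))
flangeL (np.float64(-0.24702732181301598), np.float64(0.07635250456478762), array([ 0.5852, -0.2813,  0.042 ]), array([ 0.5112, -0.2626,  0.042 ]))
plate (np.float64(1.3388987436517323), np.float64(0.04622790967918102), array([ 0.5883, -0.2817,  0.064 ]), array([ 0.5776, -0.3267,  0.064 ])) (np.float64(1.3388987436517323), np.float64(0.04531184541544519), array([ 0.5888, -0.2816,  0.07  ]), array([ 0.5783, -0.3257,  0.07  ]))
headtopedge (np.float64(1.3363267160098873), np.float64(0.03440647218326148), array([ 0.5762, -0.2845,  0.066 ]), array([ 0.5682, -0.318 ,  0.066 ]))
```

Request:
drive_tool:
  increments:
    - [0.06,-0.0116,0,0.0335,0.013]
    - [0.06,0,0.02,0,0]
    - [0.06,0,0.03,0,0]
    - [0.06,0,0.03,0,0]
    - [0.06,0,0.02,0,0]
    - [0.06,0,0,0,0]
    - [0.06,0,0,0,0]

```text
clock: 10.97
tool_pos: [0.5436, -0.2932, 0.2983]
orientation: [-1.571, -0.002, 2.902]
wrist_force: [0.8, -0.1, 1.4]
width: 0.7
```

```bash
python3 -c "
from h import *
snap('wrist',tag='6')
go(.5433,-.2932,.219,2.9036)
b=cv2.imread('pics/wrist6.png')"
```

```text
t 11.02 at [ 0.5438 -0.2933  0.2998] ori [-1.5705e+00  9.0000e-04  2.9012e+00] w 0.696 F [-0.8 -0.5 -0.1]
before-spin dx 0.0006 dy 0.0808 dz 0.0000
after-spin dx 0.0006 dy 0.0808 dz 0.0000
spin -0.0024
```

View pics/wrist6.png

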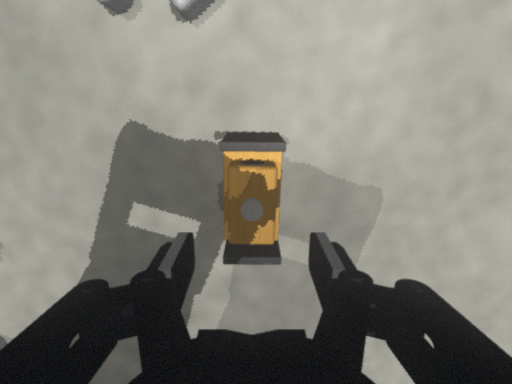

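Request:
drive_tool:
  increments:
    - [0.06,0,0.02,0,0]
    - [0.06,0,0.03,0,0]
    - [0.06,0,0.02,0,0]
    - [0.06,0,0.008,0,0]
    - [0.06,0,0.002,0,0]
    - [0.06,0,0,0,0]
    - [0.06,0,0,0,0]

```text
clock: 11.6
tool_pos: [0.5441, -0.2934, 0.2207]
orientation: [-1.57, 0.003, 2.9]
wrist_force: [0.1, -0.0, -0.1]
width: 0.706
```

Request:
drive_tool:
  increments:
    - [0.03,0,0,0,0]
    - [0.02,0,0,0,0]
    - [0.0,0,0,0,0]
    - [0.0,0,0,0,0]
    - [0.0,0,0,0,0]
    - [0.0,0,0,0,0]

```text
clock: 12.1
tool_pos: [0.5439, -0.2933, 0.2203]
orientation: [-1.57, 0.002, 2.9]
wrist_force: [-1.2, 1.4, 6.9]
width: 0.404
```

Request:
drive_tool:
  increments:
    - [0.0,0,-0.004,0,0]
    - [0.0,0,-0.012,0,0]
    - [0.0,0,-0.025,0,0]
    - [0.0,0,-0.035,0,0]
    - [0.0,0,-0.03,0,0]
    - [0.0,0,-0.014,0,0]
    - [0.0,0,0,0,0]

```text
clock: 12.68
tool_pos: [0.5437, -0.2932, 0.3433]
orientation: [-1.569, 0.006, 2.899]
wrist_force: [1.1, -1.0, -5.6]
width: 0.407
```

Request:
drive_tool:
  increments:
    - [0.0,0.012,0,-0.01,0]
    - [0.0,0.0266,0,-0.0214,0]
    - [0.0,0.0266,0,-0.0214,0]
    - [0.0,0.0266,0,-0.0214,0]
    - [0.0,0.0266,0,-0.0214,0]
    - [0.0,0.0266,0,-0.0214,0]
    - [0.0,0.012,0,-0.01,0]
    - [0.0,0,0.02,0,0]
    - [0.0,0,0.03,0,0]
    - [0.0,0,0.02,0,0]

```text
clock: 13.52
tool_pos: [0.4207, -0.1316, 0.2664]
orientation: [-1.571, -0.002, 2.9]
wrist_force: [-0.7, -0.7, -7.5]
width: 0.408
```

```bash
python3 -c "
from h import *
snap('scene','wrist',tag='7')
go(.42,-.13,.2143,2.9036)
a=cv2.imread('pics/scene7.png')[100:260,60:260];b=cv2.imread('pics/wrist7.png')
cv2.imwrite('pics/c7.png',np.hstack([cv2.resize(a,(400,320)),cv2.resize(b,(400,320))]))"
```

```text
t 13.62 at [ 0.4205 -0.1317  0.2654] ori [-1.5718 -0.0072  2.8995] w 0.404 F [-0.9  0.5 -6.2]
before-spin dx 0.0009 dy 0.0511 dz -0.0016
after-spin dx 0.0009 dy 0.0511 dz -0.0016
spin -0.0041
```

View pics/c7.png

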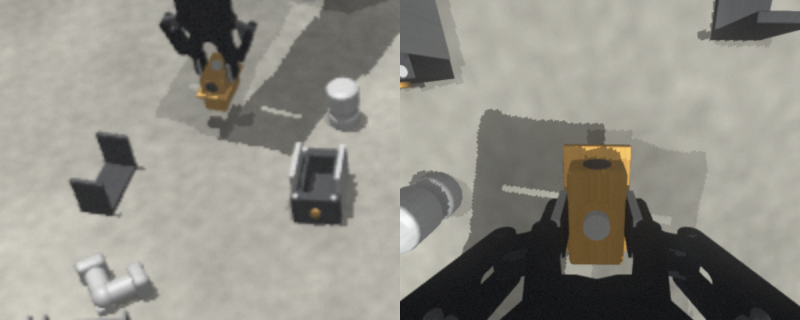

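Request:
drive_tool:
  increments:
    - [0.0,0,0.015,0,0]
    - [0.0,0,0.02,0,0]
    - [0.0,0,0.01,0,0]
    - [0.0,0,0.003,0,0]
    - [0.0,0,0.001,0,0]
    - [0.0,0,0.001,0,0]
    - [0.0,0,0,0,0]
    - [0.0,0,0,0,0]

```text
clock: 14.28
tool_pos: [0.4218, -0.1323, 0.2194]
orientation: [-1.571, 0.001, 2.899]
wrist_force: [1.4, -0.1, -7.6]
width: 0.408
```

Request:
drive_tool:
  increments:
    - [0.0,0,0.002,0,0]
    - [0.0,0,0.001,0,0]
    - [0.0,0,0,0,0]
    - [0.0,0,0,0,0]

```text
clock: 14.62
tool_pos: [0.4216, -0.1322, 0.2157]
orientation: [-1.571, -0.0, 2.899]
wrist_force: [-0.3, 0.2, -6.3]
width: 0.403
```

Request:
drive_tool:
  increments:
    - [0.0,0,0.001,0,0]
    - [0.0,0,0.001,0,0]
    - [0.0,0,0,0,0]

```text
clock: 14.87
tool_pos: [0.4217, -0.1322, 0.2143]
orientation: [-1.571, 0.0, 2.899]
wrist_force: [-4.3, 1.3, 7.2]
width: 0.409
```

Touching down. Release, rise, and look.

Request:
drive_tool:
  increments:
    - [0.06,0,0,0,0]
    - [0.06,0,0,0,0]
    - [0.06,0,0,0,0]
    - [0.085,0,-0.02,0,0]
    - [0.085,0,-0.035,0,0]
    - [0.085,0,-0.04,0,0]
    - [0.085,0,-0.03,0,0]
    - [0.085,0,0,0,0]

```text
clock: 15.53
tool_pos: [0.4223, -0.1325, 0.3445]
orientation: [-1.569, 0.009, 2.9]
wrist_force: [-0.2, 0.0, 0.6]
width: 0.997
```

Request:
drive_tool:
  increments:
    - [0.085,0,0,0,-0.1]
    - [0.085,0,0,0,-0.12]
    - [0.085,0,0,0,-0.12]
    - [0.085,0,0,0,-0.12]
    - [0.085,0,0,0,-0.12]
    - [0.085,0,0,0,-0.12]
    - [0.085,0,0,0,-0.12]
    - [0.085,0,0,0,-0.12]
    - [0.085,0,0,0,-0.12]
    - [0.085,0,0,0,-0.12]

```text
clock: 16.37
tool_pos: [0.4217, -0.1322, 0.3385]
orientation: [-1.571, -0.0, -2.198]
wrist_force: [-0.2, 0.2, 0.3]
width: 0.993
```

Request:
drive_tool:
  increments:
    - [0.085,0,0,0,-0.12]
    - [0.085,0,0,0,-0.12]
    - [0.085,0,0,0,-0.12]
    - [0.085,0,0,0,-0.03]
    - [0.085,0,0,0,0]
    - [0.085,0,0,0,0]

```text
clock: 16.87
tool_pos: [0.4217, -0.1322, 0.3386]
orientation: [-1.571, -0.0, -1.815]
wrist_force: [0.4, -0.5, -0.6]
width: 0.993
```

```bash
python3 -c "
from h import *
snap('wrist',tag='8')
go(.42,-.13,.2143,-1.809)"
```

```text
t 16.92 at [ 0.4217 -0.1322  0.3386] ori [-1.5708  0.     -1.8155] w 0.997 F [ 1.2  1.  -0.2]
before-spin dx -0.0018 dy 0.1243 dz -0.0022
after-spin dx -0.0018 dy 0.1243 dz -0.0021
spin -0.0065
```

View pics/wrist8.png

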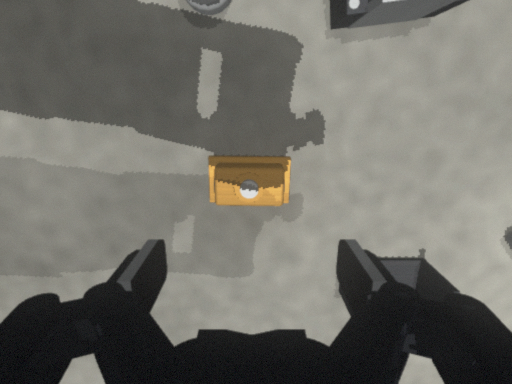

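```bash
python3 - <<'E'
from h import *
d=load("wrist8");w=d["frame"][:,:,::-1]
cv2.imwrite("pics/c8.png",cv2.resize(w[145:215,200:300],None,fx=8,fy=8,interpolation=cv2.INTER_CUBIC))
print(cast(d,249,189,.066))
T=d["cam_to_world"];print(np.arctan2(T[1,0],T[0,0]))
E
```

```text
[ 0.42087724 -0.132676    0.066     ]
-0.24409440770178406
```

View pics/c8.png

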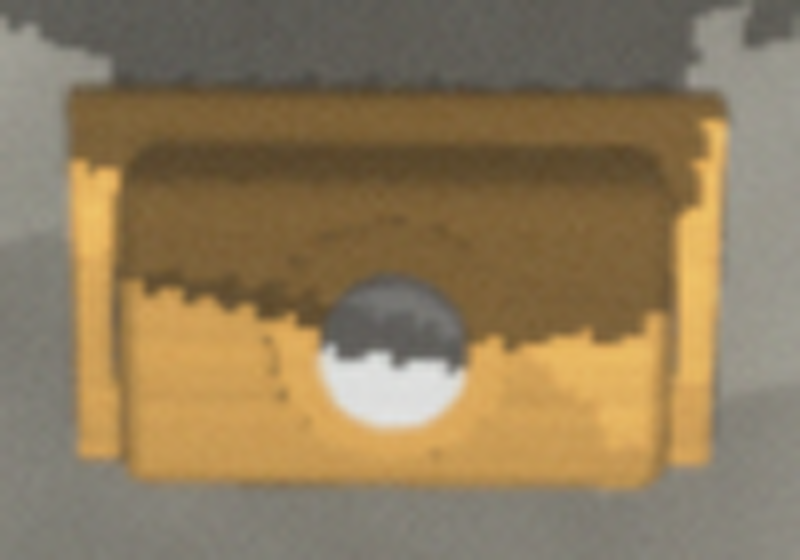

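```bash
python3 - <<'E'
from h import *
d=load("wrist8");c=lambda x,y:(x/8+200-.44,y/8+145-.44)
for a,b,z in [((130,483),(660,487),.06),((70,88),(725,97),.036),((80,458),(712,463),.036)]:
    P=cast(d,*c(*a),z);Q=cast(d,*c(*b),z);v=Q-P;print(np.arctan2(v[1],v[0]),np.hypot(*v[:2]),((P+Q)/2).round(4))
S=cast(d,*c(394,351),.066);print(S)
go(S[0],S[1],.22,-1.8155)
E
```

```text
-0.25216003849161456 0.05960369610901713 [ 0.4166 -0.1492  0.06  ]
-0.2580040560846851 0.07683484318523401 [ 0.4266 -0.1103  0.036 ]
-0.25251874047921974 0.07770963108152125 [ 0.4152 -0.1546  0.036 ]
[ 0.4208424  -0.13214235  0.066     ]
t 16.92 at [ 0.4217 -0.1322  0.3386] ori [-1.5708  0.     -1.8155] w 0.997 F [ 1.2  1.  -0.2]
before-spin dx 0.0001 dy 0.1186 dz -0.0008
after-spin dx 0.0001 dy 0.1186 dz -0.0008
spin -0.0000
```

Request:
drive_tool:
  increments:
    - [0.085,0,0.02,-0.0008,0]
    - [0.085,0,0.035,0,0]
    - [0.085,0,0.03,0,0]
    - [0.085,0,0.02,0,0]
    - [0.085,0,0.012,0,0]
    - [0.085,0,0.005,0,0]
    - [0.085,0,0,0,0]
    - [0.085,0,0,0,0]

```text
clock: 17.58
tool_pos: [0.4211, -0.1321, 0.2172]
orientation: [-1.57, -0.0, -1.814]
wrist_force: [-0.2, 0.5, 0.2]
width: 0.998
```

```bash
python3 -c "
from h import *
snap('wrist',tag='9')
go(.4208,-.1325,.21,-1.8155)"
```

```text
t 17.63 at [ 0.4212 -0.1321  0.2175] ori [-1.5694e+00 -2.0000e-04 -1.8142e+00] w 0.991 F [ 0.6 -0.2  0.8]
before-spin dx 0.0004 dy 0.0075 dz -0.0003
after-spin dx 0.0004 dy 0.0075 dz -0.0003
spin 0.0013
```

View pics/wrist9.png

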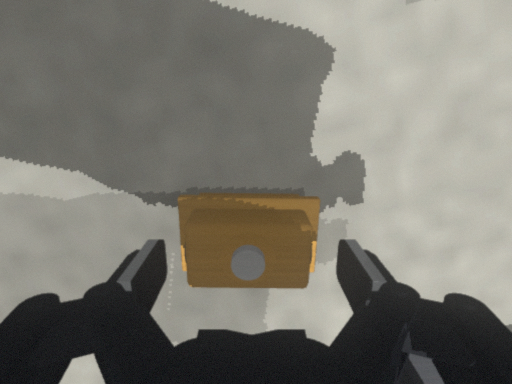

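Request:
drive_tool:
  increments:
    - [0.085,0,0.004,-0.001,0]
    - [0.085,0,0.003,0,0]
    - [0.085,0,0,0,0]
    - [0.07,0,0,0,0]
    - [0.06,0,0,0,0]
    - [0.04,0,0,0,0]
    - [0.0,0,0,0,0]
    - [0.0,0,0,0,0]
    - [0.0,0,0,0,0]
    - [0.0,0,0,0,0]

```text
clock: 18.47
tool_pos: [0.4199, -0.1318, 0.2101]
orientation: [-1.571, -0.0, -1.814]
wrist_force: [-4.6, 1.3, 8.0]
width: 0.712
```

```bash
python3 -c "
from h import *
snap('wrist',tag='10')
go(.4208,-.1325,.21,-1.8155)"
```

```text
t 18.52 at [ 0.4199 -0.1318  0.2101] ori [-1.5709e+00 -1.0000e-04 -1.8139e+00] w 0.713 F [-4.7  0.4  7.7]
before-spin dx 0.0004 dy 0.0001 dz 0.0011
after-spin dx 0.0004 dy 0.0001 dz 0.0011
spin 0.0016
```

View pics/wrist10.png

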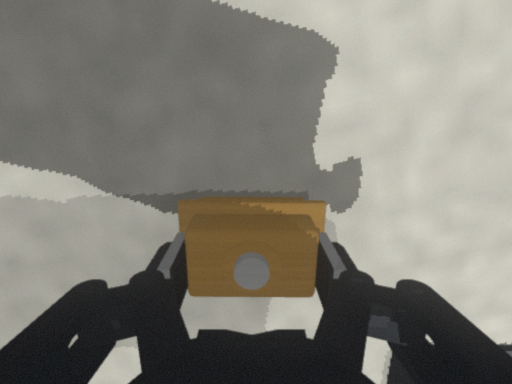

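```bash
python3 - <<'E'
from h import *
d=load("wrist10");print(cast(d,251.5,271,.066))
p=np.array([.4199,-.1318]);D=cast(d,251.5,271,.066)[:2]-p;a=-1.814
print("offset tool x,z",np.cos(a)*D[0]+np.sin(a)*D[1],-np.sin(a)*D[0]+np.cos(a)*D[1])
go(.478,.189,.36,-2.072)
E
```

```text
[ 0.42130919 -0.13165906  0.066     ]
offset tool x,z -0.00047614303102277956 0.0013337744912108533
t 18.52 at [ 0.4199 -0.1318  0.2101] ori [-1.5709e+00 -1.0000e-04 -1.8139e+00] w 0.713 F [-4.7  0.4  7.7]
before-spin dx -0.3254 dy -0.1499 dz -0.0208
after-spin dx -0.3093 dy -0.1499 dz -0.1032
spin 0.2581
```

Request:
drive_tool:
  increments:
    - [0.0,0,-0.004,0,0]
    - [0.0,0,-0.012,0,0]
    - [0.0,0,-0.025,0,0]
    - [0.0,0,-0.035,0,0]
    - [0.0,0,-0.035,0,0]
    - [0.0,0,-0.03,0,0]
    - [0.0,0,-0.014,0,0.05]
    - [0.0,0,0,0,0.1]
    - [0.0,0,0,0,0.1]
    - [0.0,0,0,0,0]

```text
clock: 19.35
tool_pos: [0.4196, -0.1317, 0.3646]
orientation: [-1.571, -0.0, -2.069]
wrist_force: [-0.4, 0.4, -5.6]
width: 0.705
```

```bash
python3 -c "
from h import *
go(.478,.189,.36,-2.072)"
```

```text
t 19.35 at [ 0.4196 -0.1317  0.3646] ori [-1.5714e+00 -1.0000e-04 -2.0685e+00] w 0.705 F [-0.4  0.4 -5.6]
before-spin dx -0.3097 dy 0.0046 dz -0.1018
after-spin dx -0.3093 dy 0.0046 dz -0.1029
spin 0.0035
```

Request:
drive_tool:
  increments:
    - [0.0,-0.018,0,-0.006,0.0035]
    - [0.0,-0.034,0,-0.0113,0]
    - [0.0,-0.034,0,-0.0113,0]
    - [0.0,-0.034,0,-0.0113,0]
    - [0.0,-0.034,0,-0.0113,0]
    - [0.0,-0.034,0,-0.0113,0]
    - [0.0,-0.034,0,-0.0113,0]
    - [0.0,-0.034,0,-0.0113,0]
    - [0.0,-0.034,0,-0.0113,0]
    - [0.0,-0.019,0,-0.0065,0]

```text
clock: 20.18
tool_pos: [0.4764, 0.192, 0.3641]
orientation: [-1.572, -0.0, -2.062]
wrist_force: [0.0, -0.2, -6.2]
width: 0.713
```

Request:
drive_tool:
  increments:
    - [0.0,0,0.02,0,0]
    - [0.0,0,0.03,0,0]
    - [0.0,0,0.02,0,0]
    - [0.0,0,0,0,0]
    - [0.0,0,0,0,0]

```text
clock: 20.6
tool_pos: [0.4765, 0.1889, 0.2942]
orientation: [-1.573, -0.002, -2.065]
wrist_force: [0.3, -0.0, -6.3]
width: 0.708
```

```bash
python3 -c "
from h import *
snap('wrist',tag='11')
go(.478,.189,.261,-2.072)"
```

```text
t 20.65 at [0.4768 0.1889 0.2954] ori [-1.5708e+00  1.0000e-04 -2.0657e+00] w 0.711 F [ 0.1 -0.  -6.1]
before-spin dx -0.0006 dy 0.0344 dz 0.0010
after-spin dx -0.0006 dy 0.0344 dz 0.0010
spin 0.0063
```

View pics/wrist11.png

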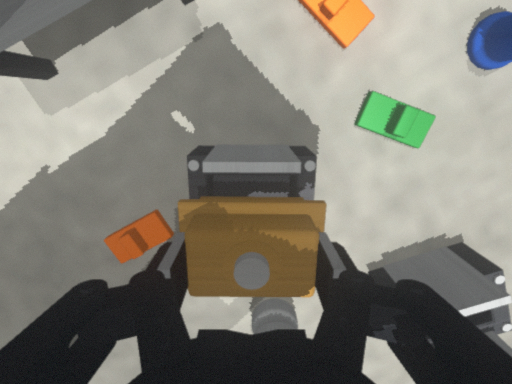

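```bash
python3 - <<'E'
from h import *
d=load("wrist11");w=d["frame"][:,:,::-1]
cv2.imwrite("pics/c11.png",cv2.resize(w[140:300,170:340],None,fx=4,fy=4,interpolation=cv2.INTER_CUBIC)[:600])
E
```

```text
(no output)
```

View pics/c11.png

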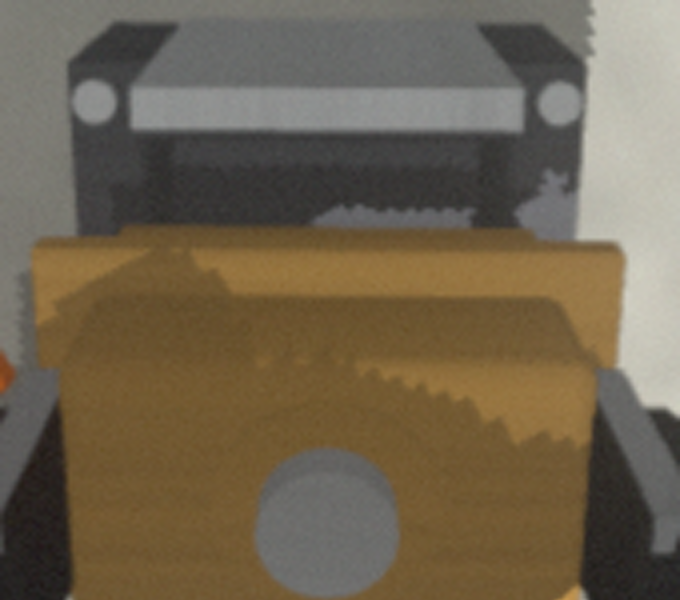

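```bash
python3 - <<'E'
from h import *
d=load("wrist11");c=lambda x,y:(x/4+170-.375,y/4+140-.375)
a=-2.0657;p=np.array([.4768,.1889])
def tl(P): D=P[:2]-p; return np.round([np.cos(a)*D[0]+np.sin(a)*D[1],-np.sin(a)*D[0]+np.cos(a)*D[1]],4)
A=[tl(cast(d,*c(*q),.05)) for q in [(94,102),(559,103)]];B=[tl(cast(d,*c(*q),.121)) for q in [(33,241),(624,244)]]
S=tl(cast(d,*c(328,535),.151))
print("bolts",A,np.mean(A,0)+[.0261,0]);print("fl",B,np.mean(B,0)+[.023,0]);print("stem",S)
print(np.arctan2(A[1][0]-A[0][0],A[1][1]-A[0][1]),np.arctan2(B[1][0]-B[0][0],B[1][1]-B[0][1]))
E
```

```text
bolts [array([-0.0263, -0.0424]), array([-0.0262,  0.044 ])] [-0.00015  0.0008 ]
fl [array([-0.0236, -0.0368]), array([-0.0233,  0.0392])] [-0.00045  0.0012 ]
stem [0.0001 0.0012]
0.0011574068905899505 0.003947347918984477
```

Request:
drive_tool:
  increments:
    - [0.0,0,0.01,-0.0004,0]
    - [0.0,0,0.015,0,0]
    - [0.0,0,0.01,0,0]
    - [0.0,0,0.005,0,0]
    - [0.0,0,0.003,0,0]
    - [0.0,0,0.002,0,0]
    - [0.0,0,0,0,0]
    - [0.0,0,0,0,0]

```text
clock: 21.32
tool_pos: [0.4763, 0.1892, 0.2501]
orientation: [-1.57, 0.0, -2.067]
wrist_force: [0.0, -0.1, -6.1]
width: 0.71
```

Request:
drive_tool:
  increments:
    - [0.0,0,0.003,0,0]
    - [0.0,0,0.003,0,0]
    - [0.0,0,0.003,0,0]
    - [0.0,0,0.002,0,0]
    - [0.0,0,0,0,0]
    - [0.0,0,0,0,0]

```text
clock: 21.82
tool_pos: [0.4762, 0.1891, 0.2385]
orientation: [-1.571, -0.0, -2.067]
wrist_force: [0.0, 0.2, -6.9]
width: 0.71
```

Request:
drive_tool:
  increments:
    - [0.0,0,0.003,0,0]
    - [0.0,0,0.002,0,0]
    - [0.0,0,0.001,0,0]
    - [0.0,0,0.001,0,0]
    - [0.0,0,0,0,0]
    - [0.0,0,0,0,0]

```text
clock: 22.32
tool_pos: [0.4762, 0.1891, 0.2317]
orientation: [-1.571, -0.0, -2.067]
wrist_force: [0.4, -0.8, -5.4]
width: 0.71
```

Request:
drive_tool:
  increments:
    - [0.0,0,0.001,0,0]
    - [0.0,0,0.001,0,0]
    - [0.0,0,0,0,0]

```text
clock: 22.57
tool_pos: [0.4763, 0.1891, 0.2302]
orientation: [-1.571, 0.0, -2.067]
wrist_force: [-3.5, -0.9, 2.5]
width: 0.71
```

Request:
drive_tool:
  increments:
    - [0.0,0,0.001,0,0]
    - [0.0,0,0,0,0]
    - [0.0,0,0,0,0]

```text
clock: 22.82
tool_pos: [0.4763, 0.1891, 0.2302]
orientation: [-1.57, 0.0, -2.067]
wrist_force: [-9.9, -3.9, 17.6]
width: 0.711
```

Request:
drive_tool:
  increments:
    - [0.08,0,0,0,0]
    - [0.08,0,0,0,0]
    - [0.08,0,0,0,0]
    - [0.08,0,-0.01,0,0]
    - [0.08,0,-0.03,0,0]
    - [0.08,0,-0.04,0,0]
    - [0.08,0,-0.04,0,0]
    - [0.08,0,-0.02,0,0]
    - [0.08,0,0,0,0]
    - [0.08,0,0,0,0]

```text
clock: 23.65
tool_pos: [0.4761, 0.1891, 0.3702]
orientation: [-1.569, 0.002, -2.067]
wrist_force: [-0.9, 0.7, -0.6]
width: 0.939
```

```bash
python3 -c "
from h import *
snap('wrist','scene',tag='12')
go(.478,.189,.23,-2.072)
a=cv2.imread('pics/scene12.png')[110:230,220:340]
b=cv2.imread('pics/wrist12.png')[110:260,150:350]
cv2.imwrite('pics/c12.png',np.hstack([cv2.resize(b,(480,360),interpolation=2),cv2.resize(a,(320,360),interpolation=2)]))"
```

```text
t 23.75 at [0.476 0.189 0.368] ori [-1.5716e+00 -9.0000e-04 -2.0673e+00] w 0.934 F [ 0.8 -0.1  0.5]
before-spin dx -0.0009 dy 0.1380 dz 0.0018
after-spin dx -0.0009 dy 0.1380 dz 0.0018
spin 0.0047
```

View pics/c12.png

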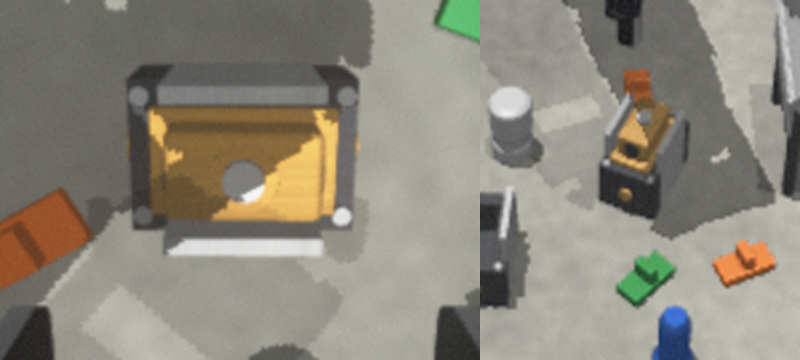

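```bash
python3 - <<'E'
from h import *
d=load("wrist12");c=lambda x,y:(x/2.4+150-.3,y/2.4+110-.3)
A=np.array([cast(d,*c(*q),.05) for q in [(139,96),(347,96),(342,217),(144,216)]]);print("pocket",A.mean(0).round(4))
print("stem",cast(d,*c(243,182),.086).round(4))
F=np.array([cast(d,*c(*q),.056) for q in [(149,107),(341,107)]]);print("flange far edge len",np.hypot(*(F[1]-F[0])[:2]),np.arctan2(*(F[1]-F[0])[1::-1]))
snap('top',tag='12')
cv2.imwrite('pics/c13.png',cv2.resize(load('top12')["frame"][170:300,30:300,::-1],(780,376),interpolation=2))
E
```

```text
pocket [0.4779 0.1885 0.05  ]
stem [0.4777 0.1883 0.086 ]
flange far edge len 0.07814507948828463 -0.49627165144602037
```

View pics/c13.png

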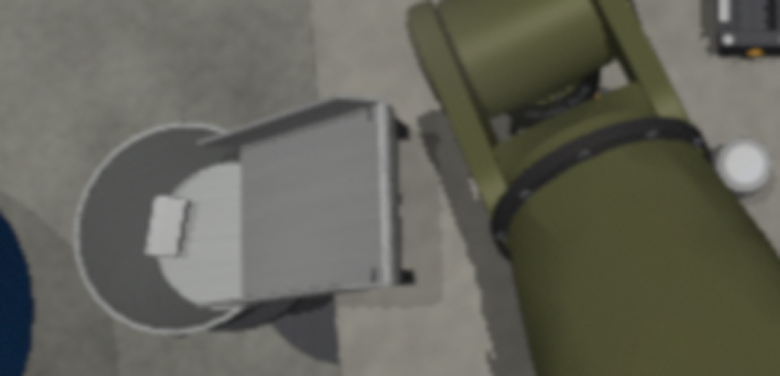

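```bash
python3 -c "
from rig import *
print(sign_off()); s=sense(); print(s['clock'],s['wrist_force'])"
```

```text
the job is handed in; nothing more can be done
None
the job is handed in; nothing more can be done
```

I finished the job and handed it in at about 24 s of the 69 s allowed; `sign_off()` gave no verdict.

**What I did**
- **Plug:** I felt down into the block nearer the chute and touched a plug, with about 24 N at the wrist. I took it by its tab and let it go down the chute.
- **Valve body:** I lifted it from the stall by its flat sides and stood it on clear bench. I then took it again by its two ends, lowered it into the pocket and released it.

**Last checks**
- **Centring:** in the wrist picture, the valve's stem is about 0.3 mm from the pocket's centre. The flange's far edge lies within about 0.01 rad of the block's long axis.
- **Height:** contact came at a tool height of 0.2302 m, against about 0.230 m worked out for fully home. The flange height was not measured separately after release.
- **Plug in the pail:** the top view shows the plug inside the pail. It lies towards the far side, perhaps leaning on the wall. From the picture it is roughly 50 mm from the middle of the floor, but its height there was not measured.
- **Bystanders:** I commanded no move near the elbow, sleeve or tip guard. The pictures show all three upright, but I did not measure their positions again at the end.
- **Disagreements:** the wrist and top cameras differed by up to 1.5 mm on the pocket's centre. They differed by about 0.01 rad from the arm's reading of the valve's direction. Both were within the clearances.

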